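# Shim the sagging track flap flush and slide the sample rack onto it

## Robot

A 7-joint arm with a two-finger parallel gripper is mounted at the origin on a cart in front of the work surface, level with it; the furniture and walls round the work are solid. World frame = base frame: x ahead of the robot, y to its left, z up, the work surface at z = 0. Lengths are in mm, angles in rad, forces in N, time in s.
With the tool pointing down it reaches from about 400 to 875 mm from the base axis. Payload 4.4 kg.
Tool frame: the origin (TCP) lies at the very end of the fingers, on their centre line; the grasp point (between the pads) lies 19 mm behind it; z points along the fingers, y is the direction in which the jaws open and shut (so a half turn about z gives the same grasp; the last joint's range is limited). The gripper opens to 85 mm and grips with 20 to 120 N. Pads are 22 mm wide; open, the fingers measure 114 mm over their backs; the gripper's body (76 mm by 85 mm) begins 54 mm behind the grasp point. The pads swing forward as they close: fully open they stand 13 mm farther back than shut.
Start: joints at [-1.2, 0.628, 0.038, 1.517, -0.027, 0.996, -0.02], TCP at [274.956, 588.996, 231.313] pointing down, gripper open.
Joint ranges: [-3.06, 3.06], [-0.37, 2.12], [-1.25, 1.32], [0.18, 2.47], [-1.1, 4.24], [0.23, 1.98], [-2.94, 2.94]. Speed limits (rad/s): [2.57, 2.57, 3.14, 3.14, 3.14, 3.14, 3.14].

## Interface

Orientations are given as [roll, pitch, yaw] about the fixed x, y, z axes, in that order (R = Rz(yaw) Ry(pitch) Rx(roll)).
In Python, from cell import ctrl gives the robot as it stands. The module is installed in compiled form; this text tells all that it offers.
- The arm moves only by the shell command python3 -m jog 'ROWS'. ROWS is text: rows parted by semicolons, each of 7 numbers parted by spaces: the shift along the tool's x, y, z in mm, then the turn, a rotation vector about the tool's x, y, z in degrees, then the opening, from -1 (shut) to 1 (fully open). In form: x y z wx wy wz claw; .... A call has 1 to 8 rows; each row is the pose to reach, as a shift and turn from the pose commanded when the call began, along the tool's axes at that moment; what a row does not reach only later rows make up. A row lasts 1/8 s, in which the tool goes at most 62.5 mm and 10.7 degrees, less where a joint would pass 70% of its speed; a pose out of reach is approached as far as the arm can. A call with a gripper value outside its range is refused whole. The fingers move at their own pace and stop on an object; the grip force is fixed at half the most. Time passes only in rows, so rows that repeat a pose let the fingers close. It gives the time, the measured TCP pose, the force and the opening at its end, in the units of the state.
- ctrl.read_state(): the state, without advancing time (a new reading comes with each control period).
- ctrl.get_image(name): name is "scene" or "top"; returns a dict with "image" (400x640x3 uint8, red, green, blue), "z_map" (400x640 float32, mm along the optical axis (not along the pixel's ray), 0 where there is no reading), "vertical_fov" (degrees; the focal length in pixels is half the picture's height over the tangent of half this angle, whatever the lens; pixels are square), "cx", "cy" (the principal point, pixels), "extrinsics" (4x4, takes a point from world to camera coordinates). Camera axes: x right, y down, z forward; pixel columns grow to the right and rows downward; lengths in mm; the calibration is good to about 2 mm. A picture is of the moment at which its call begins.
- ctrl.finish_job(): hands the job in, once; it reports no verdict.
The state is a dict: "clock": time; "qpos": joint angles; "qd": joint speeds; "tau": joint torques, N m; "eef_pos": TCP position; "tool_rot": TCP orientation; "force": force on the tool from outside, world axes, zero at the start; "torque": the same for the moment, N m; "width": finger opening in mm.
Only numpy, scipy, OpenCV 4.12 (cv2) and the standard library are available. Lean on these libraries where they do the work, as an engineer would, in place of code of your own. Each camera call takes 0.05 s, during which the arm holds its last target.

## Task

The hinged flap of the sample-rack track has sagged below the fixed deck beside it, so racks would drop at the joint. Push the yellow wedge, thin end first, under the flap's black foot until the top of the flap is flush with the deck and the two orange marks line up, and leave the wedge in place to hold it there. Then slide the tube rack along the track, without lifting or tipping it, across the joint and onto the flap until it rests up against the end stop; leave the bottle, tip box, timer and mouse where they stand.

Things in the scene. Friction and masses are not known exactly. Their poses are not given: they have to be found in the camera images.
- track: Fixed low rack track, 365 mm long (its y), 80 mm wide (its x). Origin on the bench under the joint of deck and flap; x points away from the robot, y along the track to the left (towards the flap). Deck on a white housing: y = -166 to -3 mm; flap: y = 3 to 168 mm, open below. Grey side rails stand 10 mm above the running surface, 72 mm apart. 5 mm foot plates reach x = +-46 mm.
- flap (a joint): Hinge of the flap (aluminium plate 8 mm thick, 0.6 kg, with side rails); axis along the track's x at the flap's outer end, 170 mm from the joint. 0 rad: level, flush with the deck; about -0.077 rad: sagged on its lower stop, free edge about 13 mm low; positive: above flush. Turns freely and falls back unless held up. An orange mark, 18 mm long, is on its front face at the joint.
- deck_edge (a point): Top of the fixed deck at the joint, middle of the width, 58 mm above the bench. An orange mark, 18 mm long, is on the deck's front face at the joint.
- flap_edge (a point): Point on top of the flap at its free edge, middle of the width, 8 mm from deck_edge across the joint; flush when its z equals that of deck_edge. Both edges are rounded (4 mm radius).
- foot (a point): Lowest point of the flap's foot, a black dome (8 mm radius) on a steel stud under the flap, 14 mm behind its front edge and 40 mm from the joint (track x = -26, y = 40 mm). About 11 mm above the bench when the flap sags, 21 mm when it is flush.
- wedge: Yellow plastic levelling wedge, loose, 126 mm long, 30 mm wide, 0.11 kg. Origin under its centre; x points to the thin nose. The ramp rises evenly from 3 mm at the nose (x = 63 mm) to 30.5 mm (x = -39 mm), 27 mm per 100 mm: the foot touches it about 30 mm behind the nose when sagged, about 67 mm behind when flush. Friction holds it when let go; pushing it in takes about 3 to 10 N if it is not pressed down.
- wedge_nose (a point): Middle of the wedge's thin end, on its underside.
- wedge_grip (a point): Middle of the raised grip block at the thick tail of the wedge (51.5 mm behind its centre): 30 mm wide across the wedge with flat ribbed sides down to the bench, 23 mm long, 56 mm high; this point is 35 mm up.
- rack: Blue tube rack, seven capped tubes fixed in it, about 0.25 kg, loose on the deck between the rails. 64 mm wide, 125 mm long (its y, along the track), end plates 62 mm high, caps about 80 mm above its underside. Origin in the middle of its underside. Slides with 1 to 4 N when pushed on the end plate away from the flap; against the end stop its origin is about 110 mm past the joint (track y).
- stop_face (a point): Middle of the face of the end stop, at running height; the rack's leading end plate comes to rest against the stop here (a rubber pad stands at that face).
- bottle: Bystander: white reagent bottle with blue cap, 52 mm wide, 110 mm high; origin under its centre.
- tips: Bystander: blue pipette tip box with clear lid, 84 x 120 x 70 mm; origin under its centre.
- timer: Bystander: white bench timer, 64 x 66 x 19 mm; origin under its centre.
- mouse: Bystander: black computer mouse, 108 x 62 x 36 mm; origin under its centre.

How it is judged:
By the outcome, as a careful person would: the job done as asked, in the order asked, and still so for the second after the job is handed in, with the robot touching nothing.
It also fails if it takes over 64 s, if anything falls off the work surface, if the arm or the gripper's body presses on something with over 40 N, if the wrist force passes 120 N, or if a joint passes its speed limit or range.

## Working session

There is one attempt and no reset: what is moved stays moved. The work goes in short steps, Python scripts to look and compute and a shell command to move; the robot and the scene stay as the last step left them, time stands still between calls to the robot, and variables do not carry over. Pictures are saved under pics/ and viewed, and the job is handed in when it is done.

```bash
mkdir -p pics; cat > h.py <<'E'
import numpy as np, cv2
from cell import ctrl
def cam(n):
    d=ctrl.get_image(n); im=d["image"]; f=im.shape[0]/2/np.tan(np.radians(d["vertical_fov"])/2)
    return im,d["z_map"],f,d["cx"],d["cy"],np.array(d["extrinsics"])
def world(c,u,v,z=None):
    im,zm,f,cx,cy,E=c; R=E[:3,:3];t=E[:3,3]; o=-R.T@t
    r=R.T@np.array([(u-cx)/f,(v-cy)/f,1.])
    if z is None: s=zm[int(v),int(u)]
    else: s=(z-o[2])/r[2]
    return o+s*r
def cloud(c):
    im,zm,f,cx,cy,E=c;R=E[:3,:3];t=E[:3,3]
    v,u=np.mgrid[:400,:640]
    P=np.stack([(u-cx)/f*zm,(v-cy)/f*zm,zm],-1)
    W=(P-t)@R; W[zm==0]=np.nan
    return W
E
python3 - <<'E'
from h import *
s=ctrl.read_state(); print(s)
for n in("scene","top"):
    c=cam(n); cv2.imwrite(f"pics/{n}0.png",c[0][...,::-1]); print(n,c[2:5],c[5])
    np.savez(f"{n}0.npz",W=cloud(c),im=c[0])
E
```

```text
{'clock': 0.0, 'qpos': array([-1.19982233,  0.62936725,  0.0384221 ,  1.51838132, -0.0269674 ,
        0.99628385, -0.02001017]), 'qd': array([ 2.03799300e-04, -1.00811152e-03, -5.78488170e-04,  6.59124015e-04,
       -2.32016672e-03,  1.28648512e-03,  5.69143723e-05]), 'tau': array([-8.42921290e-04, -5.63390493e+01,  1.22594923e+00, -1.93448353e+01,
        1.10117916e-02,  1.05628849e-02, -8.98857735e-07]), 'eef_pos': array([274.66780927, 588.4207223 , 230.37078419]), 'tool_rot': array([-3.13967089e+00,  4.23977865e-05,  2.70484202e+00]), 'force': array([-0.10547025, -0.5082895 ,  0.63656198]), 'torque': array([-0.07657409,  0.01163742, -0.042175  ]), 'width': 85.29925816385982}
scene (np.float64(495.64952508121104), 325.2080388117362, 200.89813592169668) [[-8.92227447e-01 -4.51168982e-01  1.94096151e-02  5.24356737e+02]
 [-2.15190010e-01  3.86984242e-01 -8.96625036e-01  1.05759167e+02]
 [ 3.97018190e-01 -8.04170222e-01 -4.42365020e-01  1.14843007e+03]
 [ 0.00000000e+00  0.00000000e+00  0.00000000e+00  1.00000000e+00]]
top (np.float64(372.22648568866884), 321.00098310294004, 196.0245903102647) [[ 1.23812626e-02 -9.99810789e-01 -1.50030182e-02  1.93049524e+02]
 [-9.82066411e-01 -9.33585982e-03 -1.88304026e-01  5.12360403e+02]
 [ 1.88128330e-01  1.70654018e-02 -9.81996183e-01  1.03279144e+03]
 [ 0.00000000e+00  0.00000000e+00  0.00000000e+00  1.00000000e+00]]
```

View pics/scene0.png

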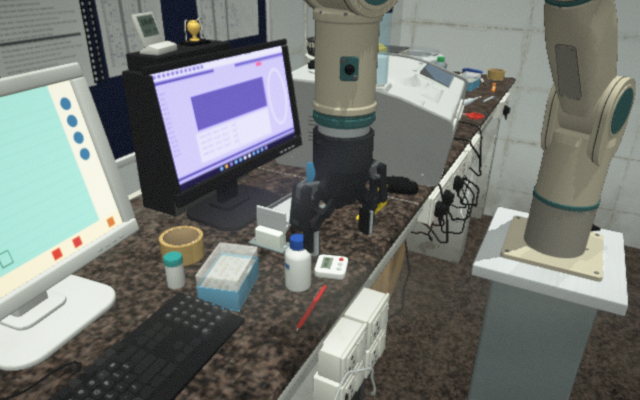

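View pics/top0.png

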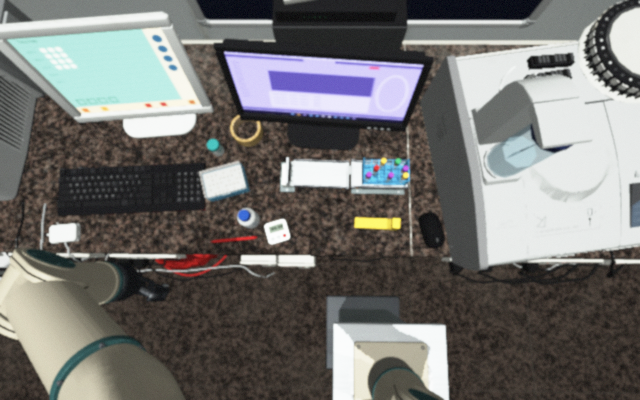

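The scene view is blocked by the arm. The top view shows the track (280–410,158–192), the rack at its right end, the yellow wedge at (377,223), the mouse at (431,230), the timer at (277,231) and the bottle at (247,217). I'll measure from the top view.

```bash
python3 - <<'E'
from h import *
d=np.load("top0.npz");W=d["W"];im=d["im"]
cv2.imwrite("pics/z0.png",cv2.resize(im[140:270,190:450],None,fx=3,fy=3,interpolation=cv2.INTER_CUBIC)[...,::-1])
hsv=cv2.cvtColor(im,cv2.COLOR_RGB2HSV)
m=cv2.inRange(hsv,(22,120,120),(35,255,255)); m[:200]=0;m[245:]=0;m[:,:340]=0;m[:,420:]=0
v,u=np.nonzero(m);print(u.min(),u.max(),v.min(),v.max(),len(u))
for uu in range(352,404,3):
    print(uu,[np.round(W[vv,uu]).tolist() for vv in (219,223,227)])
print("track")
for uu in range(278,414,6): print(uu,[np.round(W[vv,uu]).tolist() for vv in (160,175,187,192)])
print("rough table",np.round(W[230,340]),np.round(W[240,400]), np.round(W[205,320]))
for n,(a,b) in dict(bottle=(247,215),timer=(277,231),mouse=(431,230),tips=(223,181)).items(): print(n,np.round(W[b,a]))
E
```

```text
354 400 216 229 579
352 [[450.0, 105.0, -0.0], [438.0, 105.0, -0.0], [426.0, 106.0, 4.0]]
355 [[450.0, 97.0, 1.0], [438.0, 97.0, 3.0], [426.0, 97.0, 4.0]]
358 [[450.0, 88.0, 6.0], [438.0, 88.0, 8.0], [425.0, 89.0, 11.0]]
361 [[449.0, 80.0, 12.0], [437.0, 80.0, 11.0], [426.0, 79.0, 9.0]]
364 [[449.0, 71.0, 13.0], [437.0, 71.0, 14.0], [425.0, 71.0, 14.0]]
367 [[449.0, 62.0, 12.0], [437.0, 62.0, 14.0], [425.0, 62.0, 13.0]]
370 [[449.0, 53.0, 16.0], [437.0, 53.0, 16.0], [425.0, 54.0, 17.0]]
373 [[448.0, 45.0, 21.0], [437.0, 44.0, 15.0], [425.0, 45.0, 18.0]]
376 [[449.0, 36.0, 17.0], [437.0, 36.0, 19.0], [425.0, 37.0, 22.0]]
379 [[448.0, 28.0, 24.0], [436.0, 28.0, 23.0], [424.0, 28.0, 26.0]]
382 [[448.0, 19.0, 26.0], [436.0, 20.0, 27.0], [424.0, 20.0, 26.0]]
385 [[448.0, 11.0, 27.0], [437.0, 10.0, 24.0], [424.0, 11.0, 29.0]]
388 [[448.0, 2.0, 28.0], [436.0, 2.0, 29.0], [424.0, 3.0, 28.0]]
391 [[446.0, -4.0, 42.0], [435.0, -4.0, 39.0], [423.0, -4.0, 39.0]]
394 [[444.0, -10.0, 59.0], [433.0, -11.0, 54.0], [421.0, -9.0, 58.0]]
397 [[444.0, -18.0, 59.0], [433.0, -18.0, 57.0], [421.0, -18.0, 5
[... 1682 characters left out ...]
0]]
380 [[602.0, 34.0, 112.0], [572.0, 28.0, 60.0], [534.0, 30.0, 71.0], [533.0, 21.0, 4.0]]
386 [[595.0, 22.0, 137.0], [560.0, 18.0, 110.0], [534.0, 13.0, 72.0], [533.0, 3.0, 7.0]]
392 [[602.0, 1.0, 113.0], [552.0, 7.0, 139.0], [535.0, -5.0, 69.0], [533.0, -16.0, 5.0]]
398 [[596.0, -11.0, 134.0], [567.0, -20.0, 82.0], [536.0, -22.0, 66.0], [532.0, -33.0, 11.0]]
404 [[635.0, -56.0, 1.0], [553.0, -25.0, 137.0], [535.0, -39.0, 70.0], [534.0, -52.0, 5.0]]
410 [[nan, nan, nan], [588.0, -73.0, 1.0], [550.0, -72.0, -0.0], [535.0, -71.0, 1.0]]
rough table [417. 142.   4.] [389. -36.   2.] [492. 202.   3.]
bottle [444. 399. 110.]
timer [410. 328.  15.]
mouse [ 416. -120.   34.]
tips [548. 482.  71.]
```

```bash
python3 - <<'E'
from h import *
im=cv2.imread("pics/top0.png");cv2.imwrite("pics/z0.png",cv2.resize(im[145:255,240:450],None,fx=3.8,fy=3.8,interpolation=cv2.INTER_CUBIC))
E
```

```text
(no output)
```

View pics/z0.png

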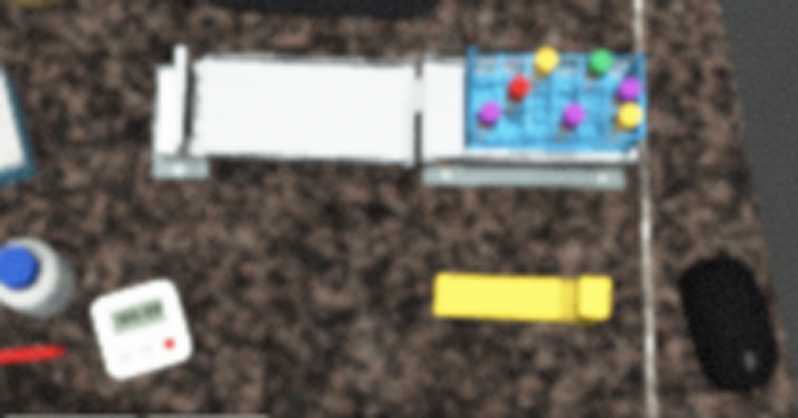

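```bash
cat > m.py <<'E'
from h import *
def meas(c):
    im=c[0];W=cloud(c);hsv=cv2.cvtColor(im,cv2.COLOR_RGB2HSV)
    m=cv2.inRange(hsv,(22,100,90),(35,255,255))
    X,Y,Z=W[...,0],W[...,1],W[...,2]
    g=(m>0)&(X<560)&(X>380)
    top=g&(Z>50)&(Z<65); ramp=g&(Z>4)&(Z<29)
    P=W[top]; print("grip top mean",P.mean(0).round(1),"min",P.min(0).round(),"max",P.max(0).round(),len(P))
    Q=W[ramp]
    if len(Q)>20:
        A=np.c_[Q[:,:2],np.ones(len(Q))];k=np.linalg.lstsq(A,Q[:,2],rcond=None)[0];print("ramp grad",k[:2].round(3),np.hypot(*k[:2]).round(3),"dir",np.degrees(np.arctan2(-k[1],-k[0])).round(1))
        r=cv2.minAreaRect(Q[:,:2].astype(np.float32));print("ramp rect",r)
        q=(P.mean(0)-Q.mean(0));print("axis deg",np.degrees(np.arctan2(-q[1],-q[0])).round(1))
def fl(W,x0,x1,y0,y1):
    s=(W[...,0]>x0)&(W[...,0]<x1)&(W[...,1]>y0)&(W[...,1]<y1)&(W[...,2]>35)&(W[...,2]<75)
    P=W[s];A=np.c_[P[:,:2]-P[:,:2].mean(0),np.ones(len(P))]
    k=np.linalg.lstsq(A,P[:,2],rcond=None)[0]
    return k,P.mean(0),len(P),np.std(P[:,2]-A@k)
E
python3 - <<'E'
from m import *
c=cam("top");meas(c);W=cloud(c);im=c[0]
# front & back rail edges, rows per column
for u in (300,310,320,330,340):
    col=im[:,u].astype(int).sum(1); b=np.nonzero(col[150:200]>480)[0]+150
    z=68-13*(170-(289-W[175,u,1]))/170 if 0 else 63
    print(u,b.min(),b.max(),world(c,u,b.min()-.5,63).round(1),world(c,u,b.max()+.5,63).round(1))
for v in (165,172,180): print(v,im[v,345:358].sum(1), [world(c,uu,v,58)[1].round(1) for uu in (345,358)])
print("rows",im[150:196,320].sum(1))
print("deck",fl(W,550,590,90,106)); print("flap",fl(W,548,598,125,265))
# rack blue
hsv=cv2.cvtColor(im,cv2.COLOR_RGB2HSV)
b=(cv2.inRange(hsv,(95,110,70),(115,255,255))>0)
X,Y,Z=W[...,0],W[...,1],W[...,2]
s=b&(X>520)&(X<630)&(Y>-90)&(Y<150); v,u=np.nonzero(s);print("rack px",u.min(),u.max(),v.min(),v.max())
t=s&(Z>105)&(Z<125);P=W[t];print("ends",np.percentile(P,[2,98],axis=0).round(1))
for u in range(358,364):print(u,world(c,u,175,120).round(1))
for u in range(406,412):print(u,world(c,u,175,120).round(1),im[175,u])
E
```

```text
grip top mean [432.5 -16.1  56. ] min [419. -28.  50.] max [448.  -5.  61.] 89
ramp grad [ 0.031 -0.226] 0.228 dir 97.9
ramp rect ((439.0118408203125, 43.21596145629883), (113.86819458007812, 37.81748962402344), 88.02215576171875)
axis deg 86.9
300 160 185 [616.2 261.4  63. ] [538.2 259.6  63. ]
310 160 185 [616.4 232.   63. ] [538.4 230.6  63. ]
320 161 185 [613.6 202.7  63. ] [538.7 201.7  63. ]
330 161 186 [613.9 173.4  63. ] [536.  172.8  63. ]
340 162 187 [611.1 144.1  63. ] [533.3 143.9  63. ]
165 [739 736 730 695 587 544 651 720 735 739 740 741 740] [np.float64(129.3), np.float64(91.2)]
172 [739 723 714 697 691 695 702 728 739 742 742 742 741] [np.float64(129.3), np.float64(91.4)]
180 [739 721 704 617 387 386 635 723 739 742 742 742 743] [np.float64(129.3), np.float64(91.5)]
rows [227 270 270 282 272 262 227 169 158 256 383 509 682 738 745 745 742 745
 743 745 741 744 743 742 745 745 743 744 747 745 744 745 743 741 718 658
 476 270 191 170 152 183 200 204 175 156]
deck (array([ 4.29214279e-02, -1.01513360e-01,  5.90199551e+01]), array([570.20896435,  97.5990181 ,  59.01995513]), 68, np.float64(2.011907079002702))
flap (array([-1.24816273e-02,  7.90965064e-02,  5.22344765e+01]), array([572.98949478, 195.10244908,  52.2344765 ]), 797, np.float64(1.968275992996894))
rack px 363 409 158 184
ends [[542.5 -42.4 106.3]
 [601.6  80.4 123.6]]
358 [556.5  96.6 120. ]
359 [556.6  93.9 120. ]
360 [556.6  91.2 120. ]
361 [556.6  88.4 120. ]
362 [556.6  85.7 120. ]
363 [556.6  82.9 120. ]
406 [557.7 -34.6 120. ] [253 246 120]
407 [557.7 -37.3 120. ] [251 244 139]
408 [557.7 -40.1 120. ] [234 234 181]
409 [557.7 -42.8 120. ] [159 186 172]
410 [557.8 -45.5 120. ] [108 113 108]
411 [557.8 -48.2 120. ] [114 100  88]
```

```bash
python3 - <<'E'
from m import *
c=cam("top");im=c[0].astype(float).sum(2)
def cross(col,r0,step,th=500):
    r=r0
    while (col[r]-th)>0: r+=step
    a,b=col[r-step],col[r]; return (r-step)+step*(a-th)/(a-b)
F=[];B=[]
for u in list(range(299,347)):
    col=im[:,u]; f=cross(col,175,1); b=cross(col,175,-1)
    y=world(c,u,175,55)[1]; z=68-13*np.clip((286-y)/170,0,1)
    F.append(world(c,u,f,z)[:2]);B.append(world(c,u,b,z)[:2])
F=np.array(F);B=np.array(B)
for n,Q in(("F",F),("B",B)):
    p=np.polyfit(Q[:,1],Q[:,0],1);r=Q[:,0]-np.polyval(p,Q[:,1]);print(n,p,np.degrees(np.arctan(p[0])),r.std(),"x at 116",np.polyval(p,116))
# deck front edge
D=[]
for u in range(354,361):
    D.append((world(c,u,cross(im[:,u],175,1),68)[:2],world(c,u,cross(im[:,u],175,-1),68)[:2]))
print(np.array(D).round(1)[:, :,0].T)
# wedge outline
hsv=cv2.cvtColor(c[0],cv2.COLOR_RGB2HSV)
m=cv2.inRange(hsv,(22,100,90),(35,255,255));m[:205]=0;m[240:]=0;m[:,:345]=0;m[:,410:]=0
for u in range(353,403,3):
    v=np.nonzero(m[:,u])[0]; 
    if len(v)==0: continue
    i=(u-354)/47*126; z=min(3+.27*i,30.5) if u<391 else 56
    print(u,v.min(),v.max(),world(c,u,(v.min()+v.max())/2,z).round(1), world(c,u,v.min()-.5,z)[0].round(1),world(c,u,v.max()+.5,z)[0].round(1))
E
```

```text
F [1.66898479e-02 5.34539494e+02] 0.9561690695928278 0.4551856048957664 x at 116 536.4755168290995
B [1.91744174e-02 6.09425709e+02] 1.0984785848088892 0.7205970966848767 x at 116 611.6499415275248
[[535.4 536.3 536.7 537.1 537.4 537.5 537.6]
 [613.  611.9 611.5 612.1 612.2 612.6 612.6]]
353 223 224 [436.5 102.6   2.3] 439.5 433.5
356 216 228 [440.9  93.8   4.4] 460.5 421.4
359 217 228 [439.2  85.1   6.6] 457.3 421.3
362 217 228 [439.1  76.3   8.8] 457.1 421.2
365 216 228 [440.4  67.6  11. ] 459.9 421.0
368 217 229 [437.2  59.   13.1] 456.6 417.9
371 217 229 [437.1  50.4  15.3] 456.4 417.8
374 217 229 [436.9  41.8  17.5] 456.2 417.7
377 217 229 [436.7  33.2  19.6] 456.0 417.6
380 217 229 [436.6  24.7  21.8] 455.8 417.4
383 217 229 [436.4  16.3  24. ] 455.6 417.3
386 217 229 [436.2   7.8  26.2] 455.4 417.2
389 218 229 [434.6  -0.5  28.3] 452.3 417.1
392 217 229 [432.9  -4.5  56. ] 451.5 414.3
395 217 229 [433. -13.  56.] 451.6 414.4
398 217 229 [433.  -21.5  56. ] 451.7 414.5
401 218 221 [443.2 -30.3  56. ] 448.9 437.4
```

```bash
cat > p.py <<'E'
from cell import ctrl
import numpy as np
from scipy.spatial.transform import Rotation as Ro
def st(): 
    s=ctrl.read_state(); print("t",round(s["clock"],2),"pos",s["eef_pos"].round(1),"rpy",np.degrees(s["tool_rot"]).round(1),"F",s["force"].round(1),"w",round(s["width"],1)); return s
def plan(p,yaw,fwd=0.):  # yaw deg; tool down, optional extra tilt about world x (deg)
    s=st(); R0=Ro.from_euler("xyz",s["tool_rot"]); 
    R1=Ro.from_euler("x",fwd,degrees=True)*Ro.from_euler("xyz",[180,0,yaw],degrees=True)
    d=R0.inv().apply(np.array(p)-s["eef_pos"]); w=(R0.inv()*R1).as_rotvec(degrees=True)
    print("shift",d.round(1),"turn",w.round(1),"len",np.linalg.norm(d).round(0))
E
python3 -c "
from p import *
plan([433,-16.5,130],87)"
```

```text
t 0.2 pos [274.8 588.7 230.7] rpy [-179.9    0.   155. ] F [-0.1  0.2  0.3] w 85.5
shift [-399.4 -481.3  101.3] turn [-0.1  0.  68. ] len 634.0
```

```bash
python3 -m jog '-50 -60 0 0 0 10 1; -100 -120 0 0 0 20 1; -150 -180 0 0 0 30 1; -199 -240 10 0 0 40 1; -250 -300 30 0 0 50 1; -300 -361 50 0 0 60 1; -350 -421 80 0 0 68 1; -399 -481 100 0 0 68 1'; python3 -c "
from p import *
plan([433,-16.5,16],87)"
```

```text
clock: 1.2
eef_pos: [400.4, 111.0, 167.8]
tool_rot: [3.14, -0.0, 1.518]
force: [0.8, -0.5, -0.2]
width: 85.7
t 1.2 pos [400.4 111.  167.8] rpy [179.9  -0.   87. ] F [ 0.8 -0.5 -0.2] w 85.7
shift [-125.6   39.1  151.8] turn [ 0.1 -0.  -0. ] len 201.0
```

```bash
python3 -m jog '-50 15 30 0 0 0 1; -100 30 60 0 0 0 1; -125 39 60 0 0 0 1; -125 39 60 0 0 0 1;-125 39 60 0 0 0 1'; python3 -c "
from p import *
from m import *
plan([433,-16.5,16],87)
for n in ('scene','top'):
    c=cam(n); cv2.imwrite(f'pics/{n}1.png',c[0][...,::-1])
im=cv2.imread('pics/scene1.png'); cv2.imwrite('pics/s1z.png',cv2.resize(im[120:320,200:460],None,fx=3,fy=3,interpolation=cv2.INTER_CUBIC))
"
```

```text
clock: 1.82
eef_pos: [432.1, -13.5, 108.1]
tool_rot: [-3.141, -0.001, 1.519]
force: [-0.4, 0.5, -0.0]
width: 85.0
t 1.82 pos [432.1 -13.5 108.1] rpy [-180.   -0.   87.] F [-0.4  0.5 -0. ] w 85.0
shift [-3.   1.1 92.1] turn [-0. -0.  0.] len 92.0
```

View pics/s1z.png

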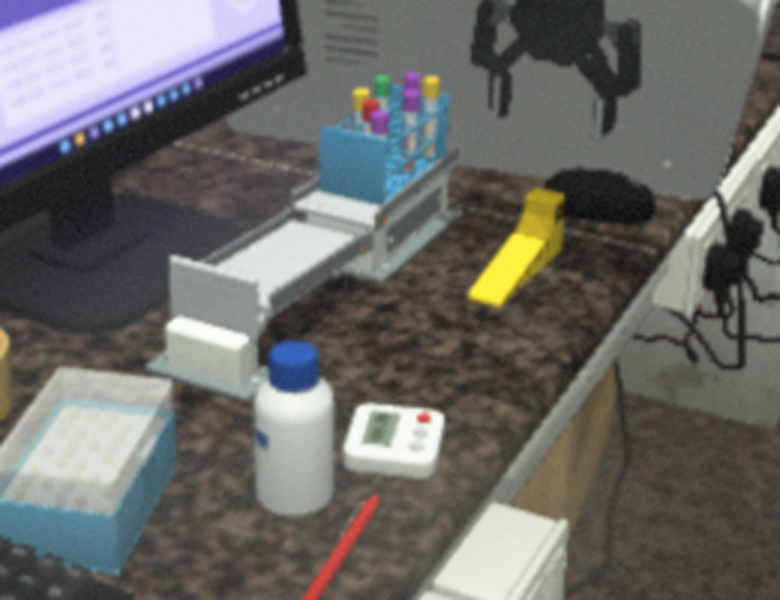

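View pics/top1.png

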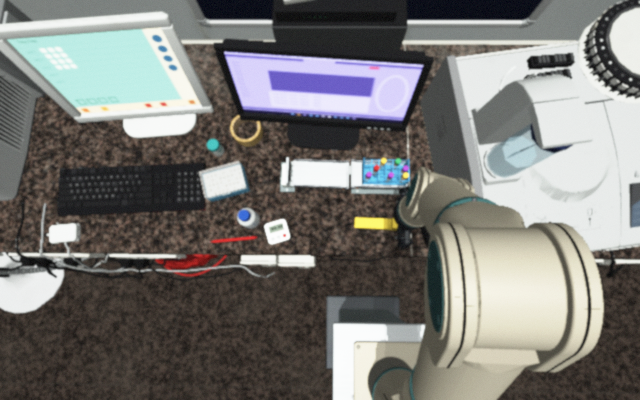

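The clear scene view shows the sagged flap, the wedge and the gripper above its grip block. I'm going down to grip it.

```bash
python3 -m jog '-3 1 40 0 0 0 1; -3 1 80 0 0 0 1; -3 1 93 0 0 0 1; -3 1 93 0 0 0 1; -3 1 93 0 0 0 -1; -3 1 93 0 0 0 -1;-3 1 93 0 0 0 -1;-3 1 93 0 0 0 -1'; python3 -c "
from p import *
st()"
```

```text
clock: 2.92
eef_pos: [433.5, -17.2, 15.7]
tool_rot: [3.14, -0.001, 1.518]
force: [-0.5, 1.0, 6.8]
width: 29.1
t 2.92 pos [433.5 -17.2  15.7] rpy [ 1.799e+02 -1.000e-01  8.700e+01] F [-0.5  1.   6.8] w 29.1
```

```bash
python3 -c "
from p import *
plan([400,159,32],-1)"; python3 -m jog '20 -10 -16 0 0 0 -1; 60 -25 -16 0 0 8 -1; 100 -40 -16 0 0 18 -1; 140 -42 -16 0 0 28 -1; 174 -42 -16 0 0 38 -1; 174 -42 -16 0 0 48 -1; 174 -42 -16 0 0 58 -1;174 -42 -16 0 0 68 -1'; python3 -c "
from p import *
plan([400,159,32],-1)"
```

```text
t 2.92 pos [433.5 -17.2  15.7] rpy [ 1.799e+02 -1.000e-01  8.700e+01] F [-0.5  1.   6.8] w 29.1
shift [174.2 -42.7 -16.1] turn [ 0.  -0.1 88. ] len 180.0
clock: 3.92
eef_pos: [400.2, 158.7, 31.2]
tool_rot: [-3.141, -0.0, 0.326]
force: [-0.4, 0.4, -0.9]
width: 29.3
t 3.92 pos [400.2 158.7  31.2] rpy [-180.    -0.    18.7] F [-0.4  0.4 -0.9] w 29.3
shift [-0.1 -0.4 -0.8] turn [-0.  -0.  19.7] len 1.0
```

```bash
python3 -m jog '0 0 0 0 0 10 -1; 0 0 0 0 0 20 -1; 0 0 5 0 0 20 -1; 0 0 10 0 0 20 -1; 0 0 14 0 0 20 -1; 0 0 14 0 0 20 -1'; python3 -c "
from p import *
from m import *
st()
c=cam('top');cv2.imwrite('pics/top2.png',cv2.resize(c[0][145:255,240:450],None,fx=3.8,fy=3.8,interpolation=cv2.INTER_CUBIC)[...,::-1])
meas(c)
c=cam('scene');cv2.imwrite('pics/s2z.png',cv2.resize(c[0][120:320,200:460],None,fx=3,fy=3,interpolation=cv2.INTER_CUBIC)[...,::-1])
"
```

```text
clock: 4.68
eef_pos: [400.1, 158.3, 16.7]
tool_rot: [-3.141, 0.001, -0.018]
force: [-0.1, -0.1, -1.2]
width: 29.7
t 4.67 pos [400.1 158.3  16.7] rpy [-180.    0.   -1.] F [-0.1 -0.1 -1.2] w 29.7m.py:8: RuntimeWarning: Mean of empty slice.
  P=W[top]; print("grip top mean",P.mean(0).round(1),"min",P.min(0).round(),"max",P.max(0).round(),len(P))
  ret = um.true_divide(
Traceback (most recent call last):
  File "m.py", line 8, in meas
    P=W[top]; print("grip top mean",P.mean(0).round(1),"min",P.min(0).round(),"max",P.max(0).round(),len(P))
                                                             ~~~~~^^^
ValueError: zero-size array to reduction operation minimum which has no identity
```

View pics/top2.png

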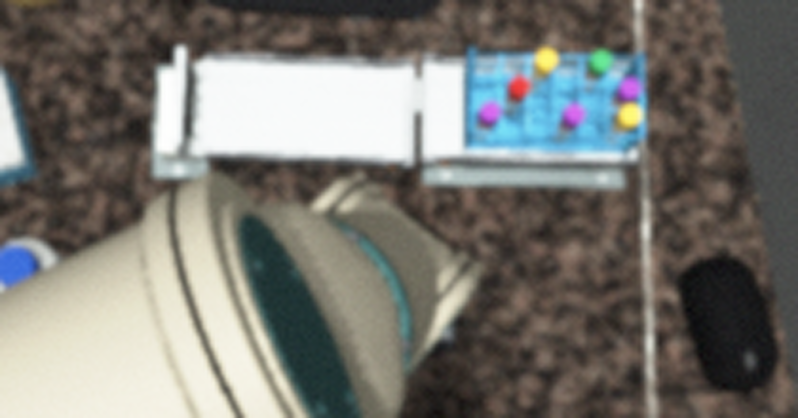

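```bash
python3 -c "
from m import *
c=cam('scene');np.savez('s2.npz',W=cloud(c),im=c[0]);cv2.imwrite('pics/s2z.png',cv2.resize(c[0][100:320,200:480],None,fx=2.8,fy=2.8,interpolation=cv2.INTER_CUBIC)[...,::-1])
"
```

```text
(no output)
```

View pics/s2z.png

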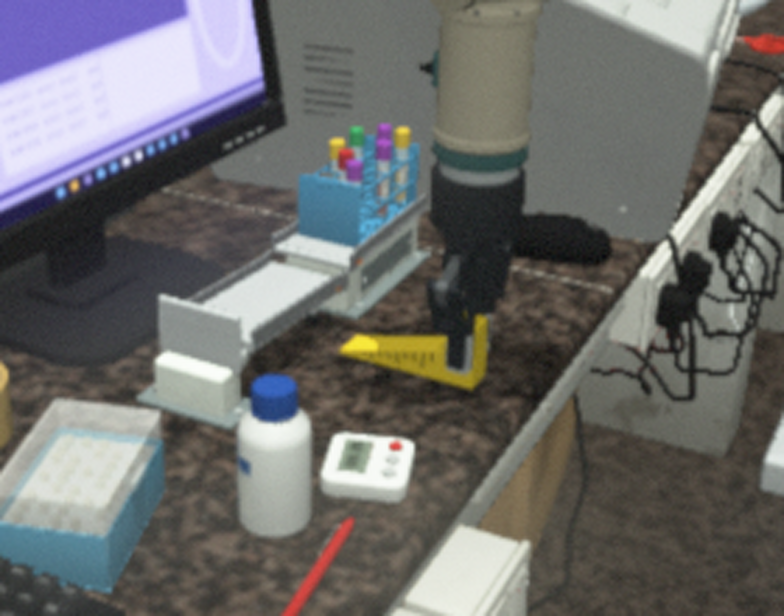

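The wedge is held level with its nose at full-frame pixel (322,225), pointing under the flap. I'll check nose and tail by casting rays onto the bench plane.

```bash
python3 -c "
from m import *
c=cam('scene');im=c[0];hsv=cv2.cvtColor(im,cv2.COLOR_RGB2HSV)
m=cv2.inRange(hsv,(20,90,60),(36,255,255));m[:205]=0;m[250:]=0;m[:,:310]=0;m[:,390:]=0
n,l,s,ce=cv2.connectedComponentsWithStats(m);print(s)
for u in range(320,376,3):
    v=np.nonzero(m[:,u])[0]
    if len(v): print(u,v.min(),v.max(),'bottom@z0',world(c,u,v.max()+.5,0).round(1),'top@3',world(c,u,v.min()-.5,3).round(1))
"
```

```text
[[     0      0    640    400 255306]
 [   365    211      2      3      5]
 [   321    212     54     28    689]]
323 222 227 bottom@z0 [505.2 175.2   0. ] top@3 [516.6 152.9   3. ]
326 219 228 bottom@z0 [496.5 176.1   0. ] top@3 [517.1 135.3   3. ]
329 219 228 bottom@z0 [490.1 172.5   0. ] top@3 [510.5 131.7   3. ]
332 219 229 bottom@z0 [481.6 173.4   0. ] top@3 [503.9 128.    3. ]
335 219 230 bottom@z0 [473.1 174.3   0. ] top@3 [497.3 124.4   3. ]
338 219 231 bottom@z0 [464.6 175.2   0. ] top@3 [490.7 120.8   3. ]
341 219 232 bottom@z0 [456.2 176.1   0. ] top@3 [484.1 117.1   3. ]
344 219 233 bottom@z0 [447.9 177.    0. ] top@3 [477.5 113.5   3. ]
347 219 233 bottom@z0 [441.6 173.5   0. ] top@3 [470.8 109.8   3. ]
350 219 234 bottom@z0 [433.3 174.4   0. ] top@3 [464.2 106.2   3. ]
353 219 235 bottom@z0 [425.1 175.3   0. ] top@3 [457.6 102.5   3. ]
356 219 236 bottom@z0 [417.  176.2   0. ] top@3 [451.   98.8   3. ]
359 219 236 bottom@z0 [410.7 172.8   0. ] top@3 [444.3  95.2   3. ]
362 233 237 bottom@z0 [402.7 173.6   0. ] top@3 [410.  156.7   3. ]
365 211 238 bottom@z0 [394.6 174.5   0. ] top@3 [448.1  47.2   3. ]
368 231 239 bottom@z0 [386.7 175.4   0. ] top@3 [401.1 140.8   3. ]
371 212 236 bottom@z0 [385.7 159.1   0. ] top@3 [432.2  44.9   3. ]
374 215 227 bottom@z0 [395.7 115.    0. ] top@3 [419.2  56.7   3. ]
```

```bash
python3 -m jog '15 0 0 0 0 0 -1; 30 0 0 0 0 0 -1; 45 0 0 0 0 0 -1; 60 0 0 0 0 0 -1; 67 0 0 0 0 0 -1; 74 0 0 0 0 0 -1; 81 0 0 0 0 0 -1; 88 0 0 0 0 0 -1'; cat > fc.py <<'E'
from m import *
from p import st
def run(tag,k=1):
    st()
    Ws=[];
    for i in range(k): c=cam('top'); Ws.append(cloud(c))
    W=np.nanmean(Ws,0)
    # flap plane heights near joint in strips
    for nm,y0,y1 in (("deck",92,108),("flapA",122,140),("flapB",140,180),("flapC",180,220),("flapD",220,265)):
        s=(W[...,0]>552)&(W[...,0]<598)&(W[...,1]>y0)&(W[...,1]<y1)&(W[...,2]>40)&(W[...,2]<66)
        print(nm,s.sum(),W[s][:,2].mean().round(2) if s.sum() else None)
    c2=cam('scene');cv2.imwrite(f'pics/{tag}s.png',cv2.resize(c2[0][140:280,210:400],None,fx=4,fy=4,interpolation=cv2.INTER_CUBIC)[...,::-1])
    cv2.imwrite(f'pics/{tag}t.png',cv2.resize(c[0][145:255,240:450],None,fx=3.8,fy=3.8,interpolation=cv2.INTER_CUBIC)[...,::-1])
E
python3 -c "
from fc import run
run('p1')"
```

```text
clock: 5.82
eef_pos: [487.6, 156.9, 16.6]
tool_rot: [3.142, 0.002, -0.018]
force: [-3.0, -0.0, -4.0]
width: 29.5
t 5.83 pos [487.6 156.9  16.6] rpy [ 1.8e+02  1.0e-01 -1.0e+00] F [-3. -0. -4.] w 29.5
deck 0 None
flapA 0 None
flapB 0 None
flapC 0 None
flapD 88 58.66fc.py:7: RuntimeWarning: Mean of empty slice
  W=np.nanmean(Ws,0)
```

View pics/p1s.png

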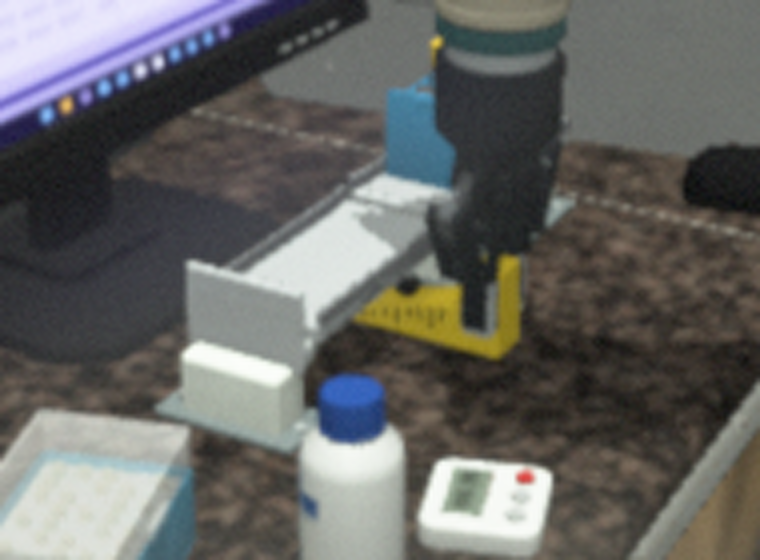

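```bash
python3 -m jog '3 0 0 0 0 0 -1; 6 0 0 0 0 0 -1; 9 0 0 0 0 0 -1; 12 0 0 0 0 0 -1; 12 0 0 0 0 0 -1'; cat > sc.py <<'E'
from m import *
def run(k=3):
    Ws=[]
    for i in range(k): c=cam('scene');Ws.append(cloud(c))
    W=np.nanmedian(Ws,0); X,Y,Z=W[...,0],W[...,1],W[...,2]
    for y0 in range(84,280,12):
        s=(X>556)&(X<592)&(Y>y0)&(Y<y0+12)&(Z>38)&(Z<70)
        print(y0+6,s.sum(),np.median(Z[s]).round(2) if s.sum()>3 else None,Z[s].mean().round(2) if s.sum()>3 else None)
    return W,c
E
python3 -W ignore -c "
from sc import *
from p import st
st();W,c=run(2)
d=np.load('s2.npz')['W'];X,Y,Z=d[...,0],d[...,1],d[...,2]
print('before')
for y0 in range(84,280,12):
    s=(X>556)&(X<592)&(Y>y0)&(Y<y0+12)&(Z>38)&(Z<70); print(y0+6,s.sum(),Z[s].mean().round(2))
"
```

```text
clock: 6.55
eef_pos: [501.4, 156.6, 17.2]
tool_rot: [3.141, -0.002, -0.018]
force: [-0.4, 0.1, -4.7]
width: 29.3
t 6.55 pos [501.4 156.6  17.2] rpy [ 1.8e+02 -1.0e-01 -1.0e+00] F [-0.4  0.1 -4.7] w 29.3
90 20 58.81 59.16
102 18 58.67 58.67
114 9 57.6 57.45
126 24 60.35 60.42
138 30 59.95 60.13
150 30 60.34 60.26
162 33 59.8 59.92
174 34 59.71 59.69
186 28 60.01 59.89
198 37 59.85 59.91
210 37 59.5 59.54
222 34 59.28 59.28
234 36 59.38 59.32
246 23 59.09 59.03
258 5 59.63 59.38
270 0 None None
282 0 None None
before
90 29 59.96
102 78 49.78
114 37 55.3
126 27 46.61
138 25 47.5
150 26 48.46
162 26 49.22
174 29 50.58
186 29 51.29
198 28 52.25
210 36 53.09
222 24 54.01
234 31 55.07
246 12 55.9
258 2 58.58
270 0 nan
282 0 nan
```

```bash
python3 -m jog '0 0 0 0 0 0 0.2; 0 0 0 0 0 0 1; 0 0 0 0 0 0 1; 0 0 0 0 0 0 1; 0 0 -30 0 0 0 1; 0 0 -80 0 0 0 1; 0 0 -130 0 0 0 1; 0 0 -130 0 0 0 1'; python3 -c "
from p import *
plan([440,-40,150],-1)"
```

```text
clock: 7.65
eef_pos: [502.8, 156.9, 150.4]
tool_rot: [-3.139, -0.007, -0.018]
force: [0.0, -0.0, -1.0]
width: 85.7
t 7.65 pos [502.8 156.9 150.4] rpy [-179.9   -0.4   -1. ] F [ 0. -0. -1.] w 85.7
shift [-59.2 198.   -0.4] turn [-0.1 -0.4 -0. ] len 207.0
```

```bash
python3 -m jog '-30 40 0 0 0 0 1; -59 95 0 0 0 0 1; -59 150 0 0 0 0 1; -59 198 0 0 0 0 1; -59 198 0 0 0 0 1'; python3 -W ignore -c "
from fc import run
import sc
run('p2',3); sc.run(3)
from m import *
meas(cam('top'))"
```

```text
clock: 8.28
eef_pos: [437.2, -44.4, 147.0]
tool_rot: [3.14, -0.0, -0.026]
force: [-0.1, 0.6, -0.0]
width: 85.4
t 8.28 pos [437.2 -44.4 147. ] rpy [179.9  -0.   -1.5] F [-0.1  0.6 -0. ] w 85.4
deck 75 59.08
flapA 90 58.81
flapB 211 58.99
flapC 212 58.95
flapD 244 59.22
90 27 58.89 58.94
102 28 58.82 58.78
114 30 57.31 57.23
126 29 58.65 58.62
138 30 58.8 58.79
150 31 58.63 58.68
162 29 58.69 58.68
174 32 58.7 58.73
186 32 59.1 59.02
198 33 58.66 58.68
210 34 58.75 58.8
222 37 58.77 58.76
234 34 58.71 58.67
246 18 58.47 58.56
258 7 58.53 58.72
270 0 None None
282 0 None None
grip top mean [500.1 156.8  56.6] min [489. 144.  52.] max [535. 170.  63.] 82
ramp grad [ 0.128 -0.027] 0.131 dir 168.0
ramp rect ((514.4026489257812, 156.10028076171875), (27.010337829589844, 52.68630599975586), 89.66337585449219)
axis deg -1.8
```

View pics/p2s.png

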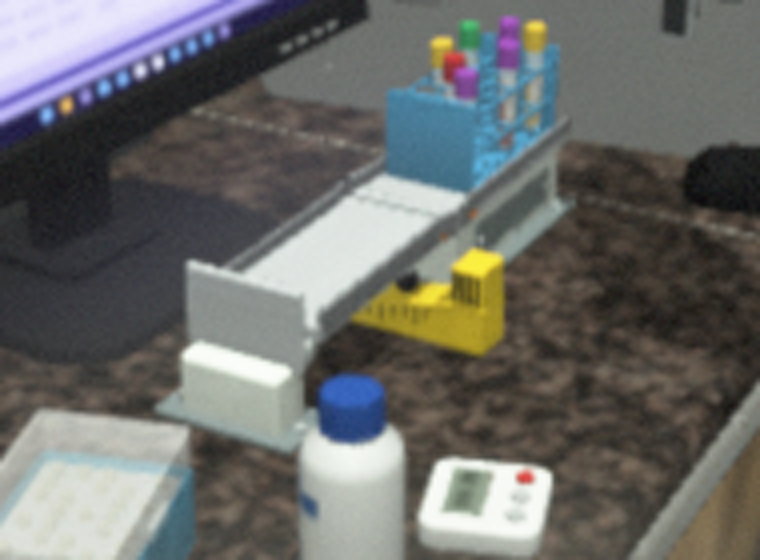

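View pics/p2t.png

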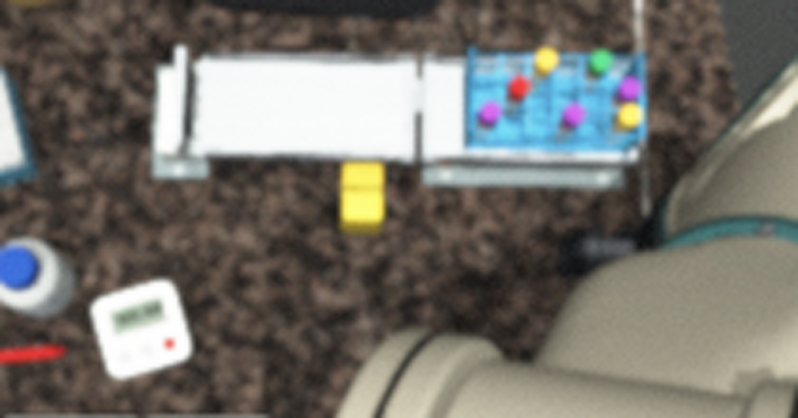

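```bash
python3 -W ignore -c "
from m import *
d=np.load('top0.npz');W=d['W'];X,Y,Z=W[...,0],W[...,1],W[...,2]
for x0 in range(380,760,40):
    o=[]
    for y0 in range(-260,-60,20):
        s=(X>x0)&(X<x0+40)&(Y>y0)&(Y<y0+20); o.append(int(np.nanpercentile(Z[s],95)) if s.sum()>2 else None)
    print(x0,o)
from p import *
plan([572,-80,200],87,0)
plan([572,-80,200],87,-12)
"
```

```text
380 [230, 232, 231, 237, 232, 35, 38, 36, 4, 3]
420 [242, 243, 245, 250, 248, 35, 39, 38, 25, 3]
460 [254, 254, 254, 255, 259, 250, 29, 26, 4, 3]
500 [503, 503, 503, 503, 267, 263, 4, 4, 4, 4]
540 [506, 507, 507, 506, 505, 268, 3, 4, 4, 4]
580 [506, 506, 505, 505, 500, 270, 216, 4, 4, 4]
620 [500, 499, 498, 497, 487, 273, 266, 3, 3, 3]
660 [474, 470, None, 270, 363, 273, 270, 3, 4, 4]
700 [None, 277, 270, 269, 269, 274, 273, 4, 4, 4]
740 [274, 273, 270, 269, 270, 271, 274, 264, 5, 1]
t 8.68 pos [437.7 -39.1 146.8] rpy [-180.     0.    -0.9] F [-0.2 -0.6  0.4] w 85.1
shift [134.9  38.8 -53.3] turn [ -0.    0.  -87.9] len 150.0
t 8.68 pos [437.7 -39.1 146.8] rpy [-180.     0.    -0.9] F [-0.2 -0.6  0.4] w 85.1
shift [134.9  38.8 -53.3] turn [ -9.7  -9.  -87.5] len 150.0
```

```bash
python3 -m jog '0 0 -20 0 0 -10 1; 0 0 -40 0 0 -20 1; 0 5 -60 0 0 -30 -1; 10 10 -60 0 0 -40 -1; 20 20 -60 0 0 -50 -1; 30 24 -60 0 0 -60 -1; 40 24 -60 0 0 -70 -1; 40 24 -60 0 0 -80 -1'; python3 -m jog '0 0 0 0 0 -8 -1; 0 0 0 0 0 -8 -1'; python3 -W ignore -c "
from p import *
from m import *
s=st();print(s['qpos'].round(2))
c=cam('scene');cv2.imwrite('pics/s3.png',c[0][...,::-1])
c=cam('top');cv2.imwrite('pics/t3.png',c[0][...,::-1])
"
```

```text
clock: 9.68
eef_pos: [478.1, -64.4, 206.9]
tool_rot: [3.141, 0.0, 1.385]
force: [-0.2, -0.1, -0.4]
width: 0.1
clock: 9.93
eef_pos: [477.3, -64.5, 207.0]
tool_rot: [-3.141, -0.0, 1.517]
force: [-0.7, 0.4, 0.4]
width: -0.4
t 9.93 pos [477.3 -64.5 207. ] rpy [-180.    -0.    86.9] F [-0.7  0.4  0.4] w -0.4
[-0.18  0.45  0.37  2.01 -0.24  0.73  0.27]
```

View pics/s3.png

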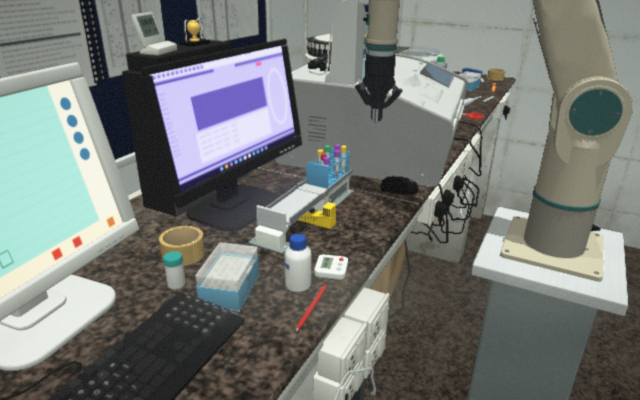

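View pics/t3.png

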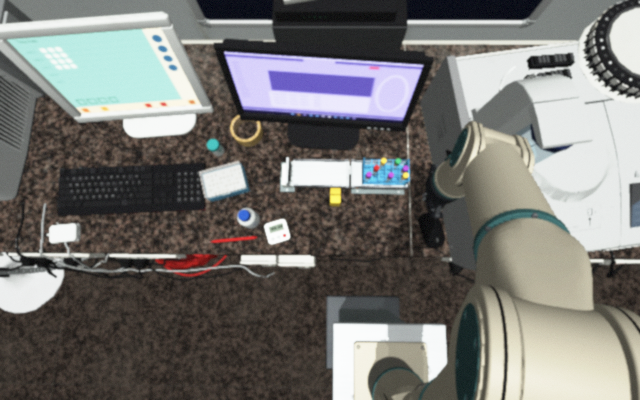

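```bash
python3 -W ignore -c "
from m import *
a=np.load('top0.npz')['W']
c=cam('top');W=cloud(c)
s=(W[...,2]-a[...,2]>80)|((W[...,0]<380)&(W[...,2]>300))
P=W[s];P=P[(P[:,0]>100)]
for x0 in range(100,640,40):
    q=P[(P[:,0]>=x0)&(P[:,0]<x0+40)]
    if len(q)>5: print(x0,len(q),'y',np.percentile(q[:,1],[2,50,98]).round(),'z',np.percentile(q[:,2],[2,50,98]).round())
"
```

```text
100 182 y [24. 51. 56.] z [462. 521. 577.]
140 219 y [37. 58. 68.] z [569. 636. 702.]
180 633 y [58. 72. 85.] z [674. 752. 826.]
220 9397 y [ 9. 58. 88.] z [771. 884. 891.]
260 11280 y [-7. 41. 83.] z [801. 868. 884.]
300 5230 y [-27.  20.  45.] z [737. 810. 836.]
340 2878 y [-42.   2.  27.] z [691. 752. 785.]
380 1937 y [-58. -11.  10.] z [627. 702. 734.]
420 2461 y [-93. -36.  -4.] z [281. 627. 685.]
460 1954 y [-104.  -31.  -14.] z [256. 594. 637.]
500 503 y [-101.  -37.  -25.] z [289. 580. 604.]
```

```bash
python3 -m jog '-3 50 0 0 0 0 -1; -6 95 0 0 0 0 -1; -6 95 0 0 0 0 -1; -6 95 40 0 0 0 -1; -6 95 80 0 0 0 -1; -6 95 120 0 0 0 -1; -6 95 132 0 0 0 -1; -6 95 132 0 0 0 -1'; python3 -W ignore -c "
from p import *
from m import *
s=st();print(s['qpos'].round(2))
c=cam('scene');cv2.imwrite('pics/s4.png',cv2.resize(c[0][60:280,220:480],None,fx=2.7,fy=2.7,interpolation=cv2.INTER_CUBIC)[...,::-1])
"
```

```text
clock: 11.08
eef_pos: [571.3, -76.0, 75.0]
tool_rot: [-3.14, 0.0, 1.517]
force: [1.0, -0.1, 1.6]
width: 0.3
t 11.07 pos [571.3 -76.   75. ] rpy [-179.9    0.    86.9] F [ 1.  -0.1  1.6] w 0.3
[-0.09  0.76  0.27  1.86 -0.34  0.57  0.35]
```

View pics/s4.png

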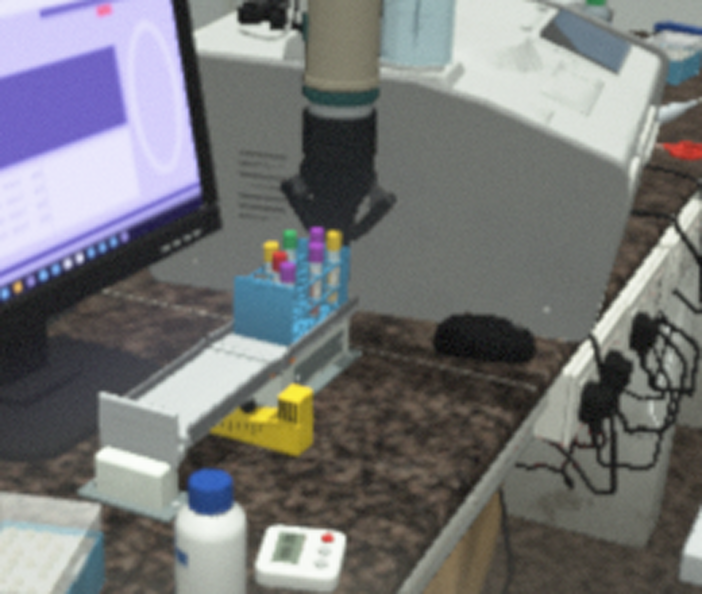

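```bash
python3 -m jog '8 0 0 0 0 0 -1; 16 -0.5 0 0 0 0 -1; 24 -1 0 0 0 0 -1; 32 -1 0 0 0.5 0 -1; 40 -1.5 0 0 1 0 -1; 48 -2 0 0 1.5 0 -1; 56 -2 0 0 2 0 -1; 64 -2.5 0 0 3 0 -1'; python3 -W ignore -c "
from p import *
from m import *
s=st()
c=cam('scene');cv2.imwrite('pics/s5.png',cv2.resize(c[0][60:280,220:480],None,fx=2.7,fy=2.7,interpolation=cv2.INTER_CUBIC)[...,::-1])
"
```

```text
clock: 12.12
eef_pos: [572.6, -10.9, 74.8]
tool_rot: [-3.141, -0.054, 1.518]
force: [0.7, -1.7, -0.2]
width: -0.1
t 12.12 pos [572.6 -10.9  74.8] rpy [-180.    -3.1   87. ] F [ 0.7 -1.7 -0.2] w -0.1
```

View pics/s5.png

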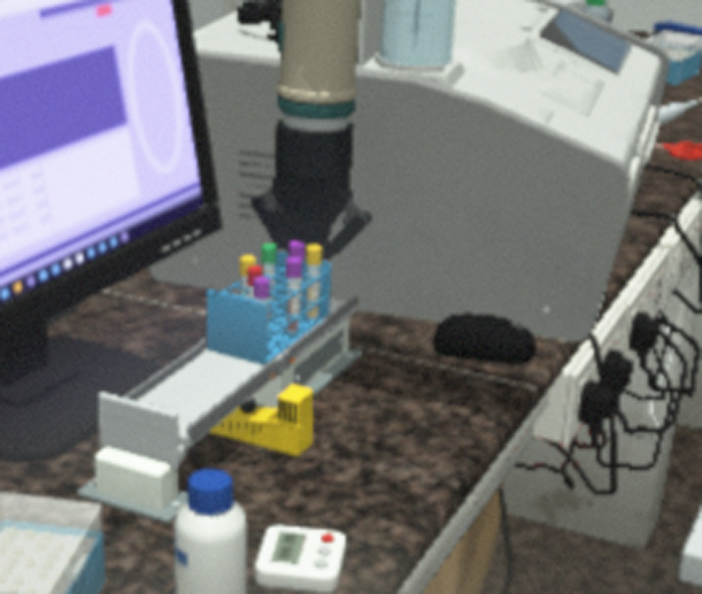

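```bash
python3 -m jog '8 0 0.4 0 0 0 -1; 16 -0.5 0.8 0 0 0 -1; 24 -1 1.3 0 0 0 -1; 32 -1 1.7 0 0 0 -1; 40 -1.5 2.1 0 0 0 -1; 48 -2 2.5 0 0 0 -1; 56 -2 2.9 0 0 0 -1; 64 -2.5 3.4 0 0 0 -1'; python3 -W ignore -c "
from p import *
from m import *
s=st()
c=cam('scene');cv2.imwrite('pics/s6.png',cv2.resize(c[0][60:280,220:480],None,fx=2.7,fy=2.7,interpolation=cv2.INTER_CUBIC)[...,::-1])
"
```

```text
clock: 13.18
eef_pos: [573.6, 52.8, 74.9]
tool_rot: [-3.142, -0.052, 1.518]
force: [-0.0, -1.1, -0.0]
width: -0.2
t 13.18 pos [573.6  52.8  74.9] rpy [-180.   -3.   87.] F [-0.  -1.1 -0. ] w -0.2
```

View pics/s6.png

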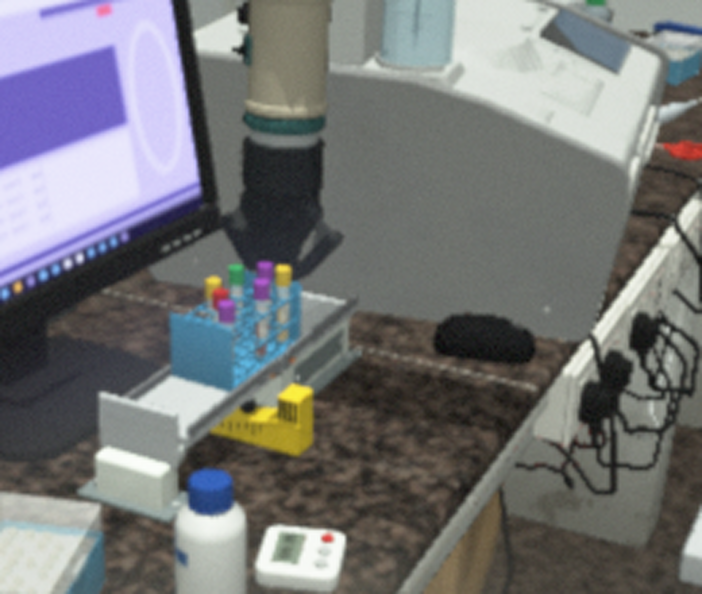

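Rack has crossed the joint upright, at about 1 N. Continuing.

```bash
python3 -m jog '8 0 0.4 0 0 0 -1; 16 -0.5 0.8 0 0 0 -1; 24 -1 1.3 0 0 0 -1; 32 -1 1.7 0 0 0 -1; 40 -1.5 2.1 0 0 0 -1; 48 -2 2.5 0 0 0 -1; 56 -2 2.9 0 0 0 -1; 64 -2.5 3.4 0 0 0 -1'; python3 -m jog '6 0 0.3 0 0 0 -1; 12 0 0.6 0 0 0 -1; 16 -0.5 0.8 0 0 0 -1; 20 -0.5 1 0 0 0 -1';python3 -W ignore -c "
from p import *
from m import *
s=st()
c=cam('scene');cv2.imwrite('pics/s7.png',cv2.resize(c[0][60:280,220:480],None,fx=2.7,fy=2.7,interpolation=cv2.INTER_CUBIC)[...,::-1])
"
```

```text
clock: 14.22
eef_pos: [574.6, 116.8, 75.0]
tool_rot: [3.141, -0.052, 1.518]
force: [-0.6, -0.8, -0.2]
width: 0.1
clock: 14.72
eef_pos: [575.1, 136.4, 75.0]
tool_rot: [-3.142, -0.052, 1.518]
force: [0.6, -2.2, 0.9]
width: -0.1
t 14.72 pos [575.1 136.4  75. ] rpy [-180.   -3.   87.] F [ 0.6 -2.2  0.9] w -0.1
```

View pics/s7.png

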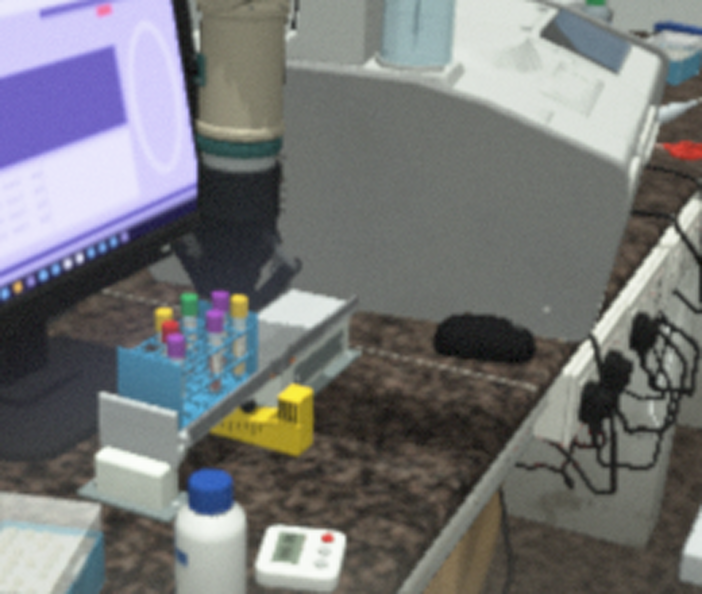

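```bash
python3 -m jog '3 0 0.2 0 0 0 -1; 6 0 0.3 0 0 0 -1; 9 0 0.5 0 0 0 -1; 11 0 0.6 0 0 0 -1'; python3 -m jog '1.5 0 0 0 0 0 -1; 3 0 0.1 0 0 0 -1'; python3 -m jog '1 0 0 0 0 0 -1; 2 0 0.1 0 0 0 -1'
```

```text
clock: 15.28
eef_pos: [575.7, 147.6, 75.0]
tool_rot: [3.142, -0.052, 1.518]
force: [0.2, -2.1, 1.4]
width: 0.1
clock: 15.52
eef_pos: [575.8, 150.4, 75.0]
tool_rot: [-3.141, -0.052, 1.518]
force: [0.3, -1.6, 0.7]
width: -0.0
clock: 15.78
eef_pos: [576.5, 150.7, 75.1]
tool_rot: [3.141, -0.051, 1.517]
force: [0.5, -6.5, 1.4]
width: 0.4
```

Contact with the stop came at y≈150.5, with force rising to 6.5 N and motion stopping; I predicted about 152. Backing off and checking.

```bash
python3 -m jog '-1 0 0 0 0 0 -1; -3 0 0 0 0 0 -1; -10 0 -1 0 0 0 -1; -30 0 -2 0 0 0 -1; -60 0 -30 0 0 0 -1; -110 0 -80 0 0 0 -1; -160 0 -100 0 0 0 -1; -200 0 -100 0 0 0 -1'; python3 -m jog '-20 -40 0 0 0 0 -1; -20 -80 0 0 0 0 -1; -20 -80 0 0 0 0 -1'; python3 -W ignore -c "
from fc import *
from sc import run as r2
run('f',3); W,c=r2(2)
W=cloud(cam('top'));c=cam('top');im=c[0]
hsv=cv2.cvtColor(im,cv2.COLOR_RGB2HSV)
b=(cv2.inRange(hsv,(95,110,70),(115,255,255))>0)
X,Y,Z=W[...,0],W[...,1],W[...,2]
s=b&(X>520)&(X<630)&(Y>60)&(Y<330); t=s&(Z>105)&(Z<130);P=W[t];print('rack',np.percentile(P,[2,98],axis=0).round(1))
for u in range(292,300): print(u,im[175,u],world(c,u,175,120).round(1))
for u in range(334,342): print(u,im[175,u],world(c,u,175,120).round(1))
for n,(a,b) in dict(bottle=(247,215),timer=(277,231),mouse=(431,230),tips=(223,181)).items(): print(n,np.round(W[b,a]))
meas(c)
"
```

```text
clock: 16.77
eef_pos: [565.8, -57.1, 166.9]
tool_rot: [3.137, -0.051, 1.515]
force: [0.6, -0.3, -0.6]
width: 0.2
clock: 17.15
eef_pos: [480.0, -69.3, 163.4]
tool_rot: [-3.138, -0.053, 1.514]
force: [0.1, 0.2, -0.2]
width: 0.3
t 17.15 pos [480.  -69.3 163.4] rpy [-179.8   -3.    86.8] F [ 0.1  0.2 -0.2] w 0.3
deck 75 58.93
flapA 90 58.95
flapB 127 59.19
flapC 92 61.86
flapD 104 61.95
90 21 58.59 58.71
102 15 58.52 58.53
114 10 56.93 56.47
126 4 58.37 58.51
138 0 None None
150 0 None None
162 4 66.65 66.86
174 10 61.82 62.61
186 12 61.61 61.47
198 18 61.54 62.05
210 12 61.68 61.78
222 21 62.24 62.73
234 15 61.41 61.46
246 14 61.99 61.82
258 4 61.67 61.49
270 0 None None
282 0 None None
rack [[546.  165.3 107.2]
 [609.2 286.1 122.7]]
292 [102 101 137] [555. 278. 120.]
293 [110 104 134] [555.  275.2 120. ]
294 [104 106 127] [555.  272.5 120. ]
295 [106 135 159] [555.  269.7 120. ]
296 [107 176 206] [555.1 266.9 120. ]
297 [102 188 224] [555.1 264.2 120. ]
298 [ 87 169 208] [555.1 261.4 120. ]
299 [ 74 149 191] [555.1 258.7 120. ]
334 [170 191 203] [556.  162.5 120. ]
335 [215 223 224] [556.  159.7 120. ]
336 [240 243 243] [556. 157. 120.]
337 [247 249 249] [556.  154.2 120. ]
338 [248 250 250] [556.1 151.5 120. ]
339 [248 250 250] [556.1 148.7 120. ]
340 [249 250 250] [556.1 146.  120. ]
341 [249 250 250] [556.1 143.3 120. ]
bottle [444. 398. 113.]
timer [410. 328.  18.]
mouse [ 416. -120.   34.]
tips [548. 482.  71.]
grip top mean [500.8 156.9  56.5] min [489. 144.  50.] max [535. 172.  62.] 85
ramp grad [ 0.212 -0.229] 0.312 dir 132.7
ramp rect ((514.4810791015625, 156.9639129638672), (52.523284912109375, 36.34947204589844), 0.4873886704444885)
axis deg 0.2
```

View pics/fs.png

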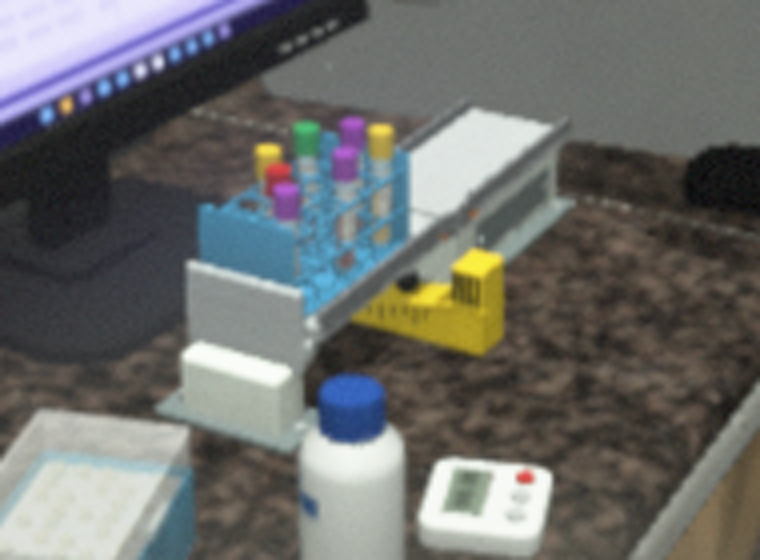

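View pics/ft.png

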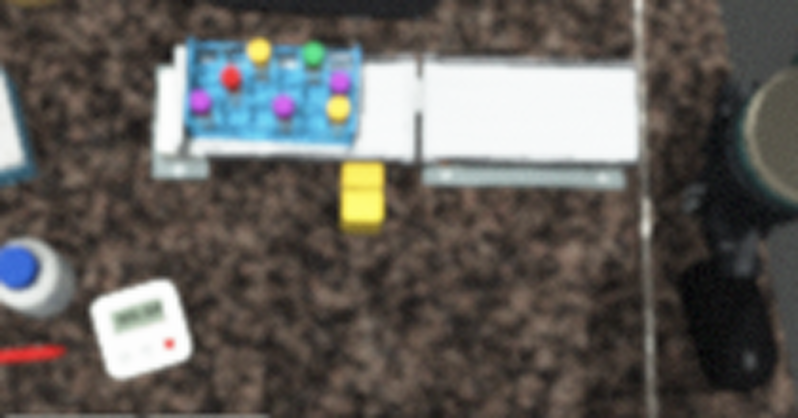

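```bash
python3 -c "
from p import *
st(); print(ctrl.finish_job())"
```

```text
t 17.55 pos [484.8 -68.  163.2] rpy [180.  -3.  87.] F [ 0.5  0.  -0. ] w 0.0
the job is handed in; nothing more can be done
None
```

The flap is wedged level with the deck and the rack is on it against the end stop. I handed the job in at 17.6 s, with the robot clear of everything.

**Wedge:** I gripped it by its block, turned it to face the flap and slid it under the foot until the flap came level, then let go. The flap settled about 1.5 mm when I released it. After release its edge was within about 0.3 mm of the deck in both cameras (top 58.8 against 59.1 mm, scene 58.6 against 58.85 mm). With the rack on it, it read 58.95 against 58.93 mm in the top view and about 58.5 against 58.6 mm in the scene view, the last from only four pixels.

**Rack:** I pushed it with closed fingers on its rear end plate. It crossed the joint upright at about 1–2 N. At the end it stopped moving and the force rose to 6.5 N, so I backed off. Its origin now measures about 109–110 mm past the joint, against the expected 110 mm.

**Other objects:** The bottle, timer, mouse and tip box read within 3 mm of where they started, which is within camera noise.

**Less certain checks:**
- The orange marks were too small in the image to measure, so I judged flushness from the height readings. They looked aligned by eye.
- I inferred contact with the stop from the stall and the rack's position. I did not see the contact face itself.

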